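# Spin the lazy Susan and brake it at its pointer

### The job

Flick the lazy Susan round by its knob with a fingertip, either way, so that it runs freely by itself and the knob goes past the steel pointer at least once. On a later pass brake the turning plate with a fingertip so that it stops with the knob standing at the pointer, then take the hand away. Once it has gone past the pointer do not stop it anywhere else first; do not take the knob between the fingers, and leave the other kitchen things where they are.

Things in the scene. Friction and masses are not known exactly. Their poses are not given: they have to be found in the camera images.
- stand: The fixed foot of the lazy Susan, screwed to the counter: a black rubber-clad disc 170 mm across under the plate, from which a steel pointer sticks out past the plate's edge. Origin on the turning axis at counter level, z up; its x axis points from the turning axis to the pointer.
- pointer (a point): Inner top edge of the pointer, 126 mm from the turning axis, 50 mm above the counter. The pointer is an upright steel fin 12 mm wide, 126 to 162 mm from the axis, 50 mm tall: its top is level with the plate's top.
- knob (a point): The knob's axis where it meets the plate's top face, 95 mm from the turning axis, 50 mm above the counter. The steel knob stands up from here: 32 mm tall (top 82 mm above the counter), 24 mm across (neck 16 mm across in the lowest 10 mm). It is fixed to the plate. A push at 0.2 to 0.3 m/s from close behind it is plenty; a hard blow jars the arm.
- plate (a point): Middle of the plate's top face, on the turning axis, 50 mm above the counter. The plate is a dark walnut disc 240 mm across, 20 mm thick, about 0.6 kg, flat and clear but for the knob and a flat steel cap (24 mm across, 3 mm high) in the middle.
- wheel (a joint): Turning angle of the plate in rad, counter-clockwise from above positive, no stops, counting on over many turns; the knob is exactly at the pointer at every multiple of 2 pi. Starts between 1.0 and 5.3. The bearing runs free: flicked to 3 rad/s it coasts for some 15 to 20 s, slowing steadily. A fingertip pressed on its top with a few N stops it almost at once; it then stays where it is left.
- cazuela: Bystander: glazed blue round dish, 160 mm across, 65 mm tall, loose; origin under its centre.
- jar: Bystander: amber glass jar with a lid, 72 mm across, 115 mm tall, loose; origin under its centre.
- pan: Bystander: small paella pan, 200 mm across, 38 mm tall, with two loop handles reaching 126 mm from its centre along its own y axis, loose; origin under its centre.
- handle (a point): Bystander: handle of the half-open drawer (it holds a fish slice and a wooden spoon) of a low wooden cabinet 130 mm tall, 340 mm wide, that stands at the far right of the counter; the drawer slides towards the robot.

How it is judged:
On the way, in this order (a step that is already met when the one before it is completed fails the run):
1. the plate runs freely, untouched, with the knob past the pointer once (((value of joint wheel above 6.9 rad and velocity of joint wheel above 0.4 rad/s) or (value of joint wheel below -0.6 rad and velocity of joint wheel below -0.4 rad/s)) and contact force between the fingers and stand below 0.1 N), for 0.2 s.
2. on a later pass the fingertip has stopped the plate with the knob at the pointer (contact force between the fingers and stand above 0.3 N and (value of joint wheel above 9.5 rad or value of joint wheel below -3.2 rad) and y of knob in the frame of stand between -0.016 and 0.016 m and x of knob in the frame of stand above 0 m and velocity of joint wheel between -0.1 and 0.1 rad/s), for 0.1 s.
At the end, for the whole second after the job is handed in: the plate stands still (under 0.05 rad/s), on a later pass than the first, with the knob's centre within 16 mm sideways of the line from the turning axis through the pointer, so that the 24 mm knob and the 12 mm pointer still overlap ((value of joint wheel above 9.5 rad or value of joint wheel below -3.2 rad) and y of knob in the frame of stand between -0.016 and 0.016 m and x of knob in the frame of stand above 0 m and velocity of joint wheel between -0.05 and 0.05 rad/s); the robot touches nothing.
It fails at once if after its first pass the plate is at rest under the finger well off the pointer (knob more than 50 mm to the side, or beyond the axis) ((value of joint wheel above 6.9 rad or value of joint wheel below -0.6 rad) and contact force between the fingers and stand above 0.3 N and velocity of joint wheel between -0.03 and 0.03 rad/s and (y of knob in the frame of stand above 0.05 m or y of knob in the frame of stand below -0.05 m or x of knob in the frame of stand below 0 m)).
It fails at once if the knob is taken between the fingers (contact force between the fingers and stand above 0.3 N and horizontal distance between the grasp point and knob below 0.012 m and z of the grasp point in the frame of knob below 0.036 m).
It fails at once if the cazuela, the jar, the pan or the drawer is moved more than 20 mm (distance of any of cazuela, jar, pan, handle from where it was at the start of the episode above 0.02 m).
It also fails if it takes over 48 s, if anything falls off the work surface, if the arm or the gripper's body presses on something with over 40 N, if the wrist force passes 120 N, or if a joint passes its speed limit or range.

### The arm

A 6-joint arm with a two-finger parallel gripper is mounted at the origin on the work surface. World frame = base frame: x ahead of the robot, y to its left, z up, the work surface at z = 0. Lengths are in m, angles in rad, forces in N, time in s.
With the tool pointing down it reaches from about 0.275 to 0.875 m from the base axis. Payload 12.5 kg.
Tool frame: the origin (TCP) lies at the very end of the fingers, on their centre line; the grasp point (between the pads) lies 19 mm behind it (pinch_z is the distance from the TCP to the grasp point, in m); z points along the fingers, y is the line along which they close (so a half turn about z gives the same grasp; the last joint's range is limited). The gripper opens to 85 mm and grips with 20 to 120 N. Pads are 22 mm wide; open, the fingers measure 114 mm over their backs; the gripper's body (76 mm by 85 mm) begins 54 mm behind the grasp point. The pads swing forward as they close: fully open they stand 13 mm farther back than shut.
Start: joints at [-1.433, 0.351, 1.652, -0, 1.139, -0.085], TCP at [0.122, -0.536, 0.231] pointing down, gripper open.
Joint ranges: [-2.75, 2.75], [-0.79, 2.1], [0.01, 2.65], [-1.57, 4.71], [0.07, 3.14], [-2.87, 2.87]. Speed limits (rad/s): [2.22, 2.22, 2.79, 3.14, 3.14, 3.14].

### API

Orientations are given as a unit quaternion [x, y, z, w].
In Python, from plant import state, get_image, camera_info, job_done, pinch_z gives the robot as it stands.
- The arm moves only by the tool drive_tool, never from a script. Its argument "rows" is text: rows parted by semicolons, each of 7 numbers parted by spaces: the turn, a rotation vector about the tool's x, y, z in degrees, then the shift along the tool's x, y, z in m, then the closure in counts, from 0 (fully open) to 255 (shut). In form: ax ay az x y z fingers; .... A call has exactly 10 rows; each row is the pose to reach, as a shift and turn from the pose commanded when the call began, along the tool's axes at that moment; what a row does not reach only later rows make up. A row lasts 1/12 s, in which the tool goes at most 41.7 mm and 7.16 degrees, less where a joint would pass 70% of its speed; a pose out of reach is approached as far as the arm can. A call with a gripper value outside its range is refused whole. The fingers move at their own pace and stop on an object; "force" is the grip in N (left out, the last holds). Time passes only in rows, so rows that repeat a pose let the fingers close, or fill a call up. It gives the time, the measured TCP pose, the force, the opening and the grip force at its end, in the units of the state.
- state(): the state, without advancing time (a new reading comes with each control period).
- get_image(name): name is "scene" or "top" or "wrist"; returns the picture (384x512x3 uint8, blue, green, red); there is no depth.
- camera_info(name): a dict with "fx", "fy", "cx", "cy" (pixels), "extrinsics" (4x4, takes a point from world to camera coordinates). Camera axes: x right, y up, looking along -z (the intrinsics and any distortion apply to the point x, -y, -z); pixel columns grow to the right and rows downward; lengths in m; the calibration is good to about 2 mm. A picture is of the moment at which its call begins: read the wrist's pose just before it. camera_info takes no time and is no camera call; for the wrist camera it gives the pose at the moment of the call.
- job_done(): hands the job in; it is judged then, once.
The state is a dict: "time": time; "joint_positions": joint angles; "joint_vel": joint speeds; "joint_efforts": joint torques, N m; "tcp_pos": TCP position; "tool_rot": TCP orientation; "ft_force": force on the tool from outside, world axes, zero at the start; "ft_torque": the same for the moment, N m; "opening": finger opening in m; "gripper_force": force on a finger pad.
Only numpy, scipy, OpenCV 4.12 (cv2) and the standard library are available. Lean on these libraries where they do the work, as an engineer would, in place of code of your own. Each camera call takes 0.05 s, during which the arm holds its last target. There are 200 camera calls.

## Working session

There is one attempt and no reset: what is moved stays moved. The work goes in short steps, Python scripts to look and compute and a tool call to move; the robot and the scene stay as the last step left them, time stands still between calls to the robot, and variables do not carry over. Pictures are saved under pics/ and viewed, at most 10 in all, crops included, and the job is handed in when it is done.

Besides the shell and the picture viewer there is one more tool, called after "Call:" as name(argument=value, ...) on one line, values as JSON. drive_tool: Moves the arm, as the interface text tells. Its arguments: {"type":"object","properties":{"rows":{"type":"string"},"force":{"type":"number"}},"required":["rows"]}

```bash
mkdir -p pics; ls
python3 - <<'E'
from plant import *
import cv2,numpy as np
print(state()); print(pinch_z)
a=get_image("scene");b=get_image("top")
cv2.imwrite("pics/s0.png",a);cv2.imwrite("pics/t0.png",b)
for n in("scene","top"):print(camera_info(n))
E
```

```text
pics
{'time': 0.0, 'joint_positions': array([-1.43261285e+00,  3.51252854e-01,  1.65243221e+00, -1.87477205e-05,
        1.13910815e+00, -8.46201597e-02]), 'joint_vel': array([ 0.00055843, -0.00166537, -0.00024679,  0.00033315,  0.00019996,
        0.000189  ]), 'joint_efforts': array([ 3.98948163e-03, -5.06096506e+01, -2.91405523e+01,  1.49227235e-04,
        4.52731299e-03,  1.47810886e-05]), 'tcp_pos': array([ 0.12149369, -0.53606717,  0.23074624]), 'tool_rot': array([ 9.93800617e-01,  1.11175419e-01, -2.45830534e-05, -5.99836131e-04]), 'ft_force': array([ 0.31360149, -0.44857611,  0.78860996]), 'ft_torque': array([-0.00065958, -0.01472541,  0.00220499]), 'gripper_force': 0.0, 'opening': 0.08524250681695532}
0.0187
{'fx': 374.98879429311467, 'fy': 374.98879429311467, 'cx': 256.44320409436284, 'cy': 189.8380480631683, 'extrinsics': array([[ 0.88479324,  0.46585999, -0.01074218, -0.43659781],
       [-0.33352968,  0.64922472,  0.683568  ,  0.13751037],
       [ 0.32542107, -0.60123351,  0.72980778, -1.52584296],
       [ 0.        ,  0.        ,  0.        ,  1.        ]])}
{'fx': 486.46209358616517, 'fy': 486.46209358616517, 'cx': 252.4528586950803, 'cy': 188.75614309694404, 'extrinsics': array([[-0.01094097, -0.99992034,  0.00629301, -0.02507638],
       [ 0.99043105, -0.00997085,  0.13764782, -0.50974703],
       [-0.13757411,  0.00773879,  0.99046124, -1.48504978],
       [ 0.        ,  0.        ,  0.        ,  1.        ]])}
```

View pics/t0.png

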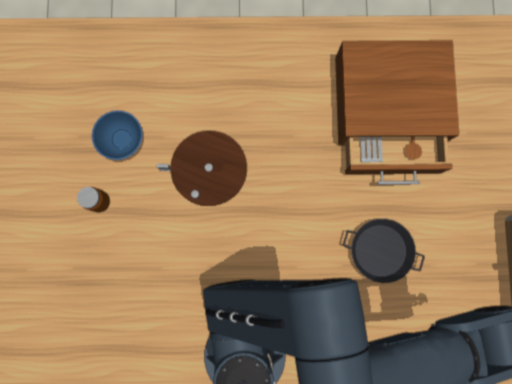

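View pics/s0.png

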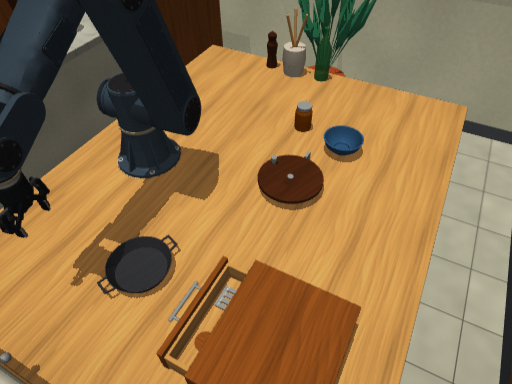

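Top view: plate cap at (208,167), knob top at about (195,194), and the pointer from (158,167) to (170,168), pointing to +y. Scene view: cap at (290,176), knob at (274,160), pointer tip at (308,156). The jar and cazuela are beyond the pointer.

```bash
cat > h.py <<'E'
from plant import *
import cv2,numpy as np
def ray(name,u,v,ci=None):
    c=ci or camera_info(name);E=c["extrinsics"];R=E[:3,:3];t=E[:3,3]
    d=R.T@np.array([(u-c["cx"])/c["fx"],-(v-c["cy"])/c["fy"],-1.]);return -R.T@t,d
def at(name,u,v,z,ci=None):
    o,d=ray(name,u,v,ci);return o+d*(z-o[2])/d[2]
def tri(p,q):
    (o,d),(a,b)=p,q
    s=np.linalg.lstsq(np.c_[d,-b],a-o,rcond=None)[0];return (o+s[0]*d+a+s[1]*b)/2
E
python3 - <<'E'
from h import *
np.set_printoptions(precision=4,suppress=True)
b=cv2.imread("pics/t0.png").astype(int)
# plate: dark brown mask
h=cv2.cvtColor(b.astype(np.uint8),cv2.COLOR_BGR2HSV)
m=((b.sum(2)<230)&(b[...,2]>b[...,0]+15)).astype(np.uint8); m[:,:150]=0;m[:,265:]=0;m[:110]=0;m[225:]=0
c=max(cv2.findContours(m,0,2)[0],key=cv2.contourArea);e=cv2.fitEllipse(cv2.convexHull(c));print("ell",e,at("top",*e[0],.05))
g=(h[...,1]<70)&(b.sum(2)>300)
g=g.astype(np.uint8);g[:,:150]=0;g[:,250:]=0;g[:120]=0;g[215:]=0
n,l,st,ce=cv2.connectedComponentsWithStats(g)
for i in range(1,n):
  if st[i,4]>5: print(st[i],ce[i],at("top",*ce[i],.05),at("top",*ce[i],.08))
print("tri cap",tri(ray("top",208,167.5),ray("scene",290.5,176.5)))
print("tri knob",tri(ray("top",195,194),ray("scene",274.5,158.5)))
print("tri ptr",tri(ray("top",159,167.5),ray("scene",308.5,155)))
print("jar",at("top",89,197,.115),"caz",at("top",118,135,.05),"pan",at("top",383,250,.03))
E
```

```text
ell ((208.23341369628906, 167.90928649902344), (73.98441314697266, 75.8576889038086), 81.12062072753906) [0.5743 0.1066 0.05  ]
[157 164  12   4  45] [162.1333 165.4889] [0.5833 0.2499 0.05  ] [0.5777 0.2445 0.08  ]
[205 164   8   8  48] [208.1667 167.0625] [0.577  0.1068 0.05  ] [0.5714 0.1042 0.08  ]
[159 169  11   2  14] [163.3571 169.7143] [0.57  0.246 0.05 ] [0.5645 0.2406 0.08  ]
[191 190   8   8  50] [194.54 193.6 ] [0.4941 0.1487 0.05  ] [0.4902 0.1453 0.08  ]
tri cap [0.5766 0.1079 0.0486]
tri knob [0.4917 0.146  0.071 ]
tri ptr [0.5828 0.2644 0.0313]
jar [0.4787 0.4521 0.115 ] caz [0.6819 0.3897 0.05  ] pan [ 0.3152 -0.4315  0.03  ]
```

Call:
drive_tool(rows="0 0 -3 0.010 -0.011 0 255;0 0 -8 0.026 -0.030 0 255;0 0 -12 0.052 -0.061 0 255;0 0 -17 0.078 -0.091 0 255;0 0 -22 0.104 -0.121 0 255;0 0 -27 0.130 -0.152 0 255;0 0 -32 0.156 -0.182 0 255;0 0 -36 0.182 -0.213 0 255;0 0 -38 0.208 -0.243 0 255;0 0 -38 0.234 -0.273 0 255", force=30)

```text
time: 0.93
tcp_pos: [0.2897, -0.2166, 0.2313]
tool_rot: [0.903, 0.429, 0.0, 0.0]
ft_force: [0.8, -0.8, -0.7]
opening: 0.0
gripper_force: 0.0
```

Run:
```python
from h import *
from scipy.spatial.transform import Rotation as R
s=state();M=R.from_quat(s["tool_rot"]).as_matrix();print(s["time"],s["tcp_pos"],M.round(3),s["opening"])
print(M.T@(np.array([.469,.1207,.231])-s["tcp_pos"]))
```

```text
0.9333 [ 0.28967299 -0.21657863  0.23127631] [[ 0.631  0.776  0.   ]
 [ 0.776 -0.631 -0.   ]
 [ 0.     0.    -1.   ]] 1.2765405801674962e-05
[ 3.74804366e-01 -7.37342214e-02  2.77841607e-04]
```

Call:
drive_tool(rows="0 0 0 0.030 -0.006 0 255;0 0 0 0.070 -0.014 0 255;0 0 0 0.110 -0.022 0 255;0 0 0 0.150 -0.030 0 255;0 0 0 0.190 -0.038 0.010 255;0 0 0 0.230 -0.046 0.020 255;0 0 0 0.270 -0.053 0.030 255;0 0 0 0.305 -0.060 0.045 255;0 0 0 0.335 -0.066 0.065 255;0 0 0 0.353 -0.070 0.085 255")

```text
time: 1.77
tcp_pos: [0.4596, 0.102, 0.1454]
tool_rot: [0.903, 0.429, 0.001, 0.0]
ft_force: [0.4, -0.4, 0.7]
opening: -0.0003
gripper_force: 0.0
```

Run:
```python
from h import *
from scipy.spatial.transform import Rotation as R
c=camera_info("wrist");s=state();a=get_image("wrist");t=get_image("top")
cv2.imwrite("pics/w1.png",np.hstack([a,t[100:240,130:290].repeat(2,0).repeat(2,1)[:384]] if 0 else [a]));cv2.imwrite("pics/t1.png",t)
E=c["extrinsics"];np.save("w1.npy",E);print(c)
M=R.from_quat(s["tool_rot"]).as_matrix();print(s["time"],s["tcp_pos"])
for n,p in dict(axis=(.576,.107,.05),knob=(.4895,.1455,.082),ptr=(.577,.233,.05)).items():
  q=E[:3,:3]@p+E[:3,3];print(n,c["cx"]-c["fx"]*q[0]/q[2],c["cy"]+c["fy"]*q[1]/q[2])
```

```text
{'fx': 340.964142640435, 'fy': 340.964142640435, 'cx': 253.87940271860577, 'cy': 191.9945791870189, 'extrinsics': array([[ 7.75848200e-01, -6.30919594e-01, -1.90556883e-04,
        -2.92423612e-01],
       [ 5.97818377e-01,  7.35239776e-01, -3.19430210e-01,
        -3.36183746e-01],
       [ 2.01674883e-01,  2.47715435e-01,  9.47609785e-01,
        -4.17256166e-01],
       [ 0.00000000e+00,  0.00000000e+00,  0.00000000e+00,
         1.00000000e+00]])}
1.7667 [0.4595728  0.10197532 0.14543883]
axis 384.35966203677316 85.65773296064468
knob 246.45316288112005 130.00448375494832
ptr 268.2064451467283 -93.77425711538129
```

View pics/w1.png

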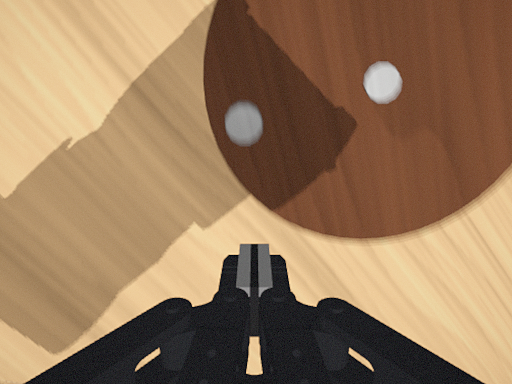

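View pics/t1.png

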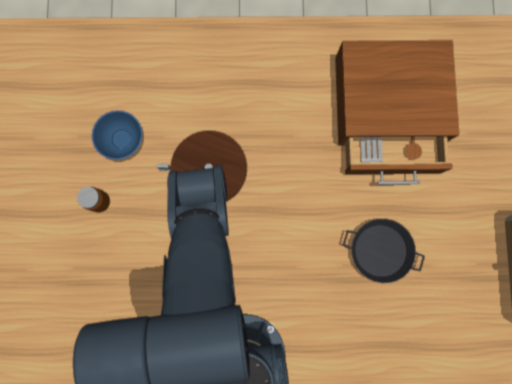

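The wrist view shows the cap at (383,82), the knob top at (244,123) and the closed tips at (254,245), within about 5 mm of prediction. The top view is largely blocked by the arm. Next I go down behind the knob.

Call:
drive_tool(rows="0 0 0 0 -0.001 0.010 255;0 0 0 0.002 -0.002 0.025 255;0 0 0 0.005 -0.003 0.040 255;0 0 0 0.008 -0.004 0.055 255;0 0 0 0.011 -0.005 0.068 255;0 0 0 0.014 -0.006 0.078 255;0 0 0 0.018 -0.007 0.084 255;0 0 0 0.022 -0.007 0.087 255;0 0 0 0.024 -0.007 0.087 255;0 0 0 0.024 -0.007 0.087 255")

```text
time: 2.7
tcp_pos: [0.4689, 0.1225, 0.0598]
tool_rot: [0.903, 0.429, 0.001, 0.0]
ft_force: [-0.3, 0.6, -0.2]
opening: 0.0002
gripper_force: 0.0
```

Run:
```python
from h import *
c=camera_info("wrist");a=get_image("wrist");cv2.imwrite("pics/w2.png",a);s=state();print(s["tcp_pos"],s["ft_force"])
k=at("wrist",244,123,.082,dict(c,extrinsics=np.load("w1.npy")));x=at("wrist",383,82,.053,dict(c,extrinsics=np.load("w1.npy")));print(k,x)
```

```text
[0.46873313 0.12237337 0.05984029] [-0.00306663 -0.04434717  1.1565684 ]
[0.49100885 0.14962984 0.082     ] [0.57572936 0.11026071 0.053     ]
```

View pics/w2.png

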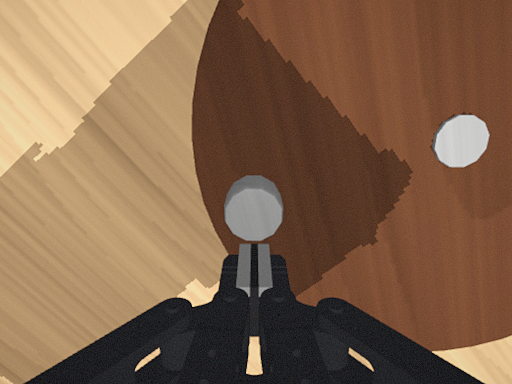

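The knob at (254,207) is straight ahead of the closed tips at (254,245). I flick now.

Call:
drive_tool(rows="0 0 0 0.004 0 0 255;0 0 0 0.014 0 0 255;0 0 0 0.031 0 0 255;0 0 0 0.050 0 0 255;0 0 0 0.069 0 0 255;0 0 0 0.078 0 -0.003 255;0 0 0 0.080 0.002 -0.015 255;0 0 0 0.080 0.006 -0.035 255;0 0 0 0.080 0.012 -0.060 255;0 0 0 0.080 0.018 -0.080 255")

```text
time: 3.58
tcp_pos: [0.5331, 0.1731, 0.141]
tool_rot: [0.903, 0.429, 0.0, 0.0]
ft_force: [-0.1, -0.0, 0.1]
opening: -0.0002
gripper_force: 0.0
```

```bash
cat > look.py <<'E'
from h import *
import sys
np.set_printoptions(precision=4,suppress=True)
ts=[];im=[];cs=[]
for i in range(2):
    ts.append(state()["time"]);cs.append(camera_info("wrist"));im.append((get_image("wrist"),get_image("scene")))
np.save("last.npy",np.array([ts[1]]))
for t,(w,s) in zip(ts,im): print(t)
n=sys.argv[1]
cv2.imwrite(f"pics/l{n}.png",np.hstack([cv2.resize(im[0][0],(400,300)),cv2.resize(im[0][1][120:240,220:380],(400,300))]))
np.savez(f"l{n}.npz",w=[i[0] for i in im],s=[i[1] for i in im],t=ts,E=[c["extrinsics"] for c in cs])
s=state();print(s["time"],s["tcp_pos"],s["ft_force"])
E
python3 look.py 0
```

```text
3.5833
3.6833
3.7833 [0.5328 0.1729 0.1395] [ 0.0445  0.4204 -0.1137]
```

View pics/l0.png

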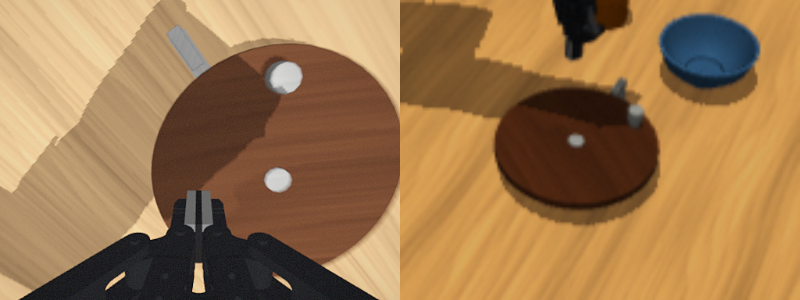

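Both views show the knob just past the pointer and turning clockwise. The wrist inset also shows the pointer at about (168–205, 30–68). Next I write a knob angle finder.

```bash
cat > ang.py <<'E'
from h import *
np.set_printoptions(precision=4,suppress=True)
AX=np.array([.576,.109]); ci={n:camera_info(n) for n in("scene","wrist")}
def proj(n,E,P):
    q=P@E[:3,:3].T+E[:3,3];c=ci[n];return np.c_[c["cx"]-c["fx"]*q[:,0]/q[:,2],c["cy"]+c["fy"]*q[:,1]/q[:,2]]
G=np.radians(np.arange(0,360,.5))
g=np.array([(x,y) for x in np.linspace(-.01,.01,7) for y in np.linspace(-.01,.01,7) if x*x+y*y<1.01e-4])
def angle(n,E,im,z=.082):
    h=cv2.cvtColor(im,cv2.COLOR_BGR2HSV).astype(np.float32)
    grey=((h[...,1]<75)&(h[...,2]>75)).astype(np.float32)
    c=AX+.095*np.c_[np.cos(G),np.sin(G)]
    P=np.concatenate([(c[:,None]+g[None]).reshape(-1,2),np.full((len(G)*len(g),1),z)],1)
    p=proj(n,E,P).astype(np.float32)
    v=cv2.remap(grey,p[:,0].reshape(len(G),-1),p[:,1].reshape(len(G),-1),1,borderValue=0).mean(1)
    m=v.max()
    w=np.where(v>.85*m,v,0);a=np.angle((w*np.exp(1j*G)).sum());return np.degrees(a),m
def run(f):
    d=np.load(f)
    for i,t in enumerate(d["t"]):
        print(f,round(float(t),4),"wrist",angle("wrist",d["E"][i],d["w"][i]),"scene +.05",angle("scene",ci["scene"]["extrinsics"],d["s"][i]))
E
python3 - <<'E'
from ang import *
run("l0.npz")
a=cv2.imread("pics/s0.png");print("start",angle("scene",ci["scene"]["extrinsics"],a))
d=np.load("l0.npz");w=d["w"][0];E=d["E"][0];c=dict(ci["wrist"],extrinsics=E)
h=cv2.cvtColor(w,cv2.COLOR_BGR2HSV);m=((h[...,1]<60)&(h[...,2]>90)).astype(np.uint8);m[110:]=0;m[:,300:]=0
n,l,st,ce=cv2.connectedComponentsWithStats(m)
i=1+st[1:,4].argmax();ys,xs=np.where(l==i);print(st[i],ce[i])
r=cv2.minAreaRect(np.c_[xs,ys].astype(np.float32));b=cv2.boxPoints(r)
for p in b: q=at("wrist",*p,.05,c);v=q[:2]-AX;print(p,q,np.hypot(*v),np.degrees(np.arctan2(*v[::-1])))
q=at("wrist",278*1.28,180*1.28,.053,c);print("cap",q)
E
```

```text
l0.npz 3.5833 wrist (np.float64(57.9831727516937), np.float32(1.0)) scene +.05 (np.float64(47.02362868685249), np.float32(0.8115908))
l0.npz 3.6833 wrist (np.float64(44.76011639012524), np.float32(1.0)) scene +.05 (np.float64(32.0122773798514), np.float32(0.9156452))
start (np.float64(157.9961496028406), np.float32(0.92440057))
[ 213   32   57   68 1673] [240.5057  65.0281]
[209.8389  42.9128] [0.5769 0.2704 0.05  ] 0.161391876618984 89.6748513903587
[230.3087  28.5839] [0.5922 0.2685 0.05  ] 0.16030404955866998 84.18856317339768
[270.5235  86.0336] [0.5905 0.2259 0.05  ] 0.11775825977561173 82.94718461222662
[250.0537 100.3624] [0.5743 0.2273 0.05  ] 0.11833214144373035 90.81257131615529
cap [0.576  0.1057 0.053 ]
```

Call:
drive_tool(rows="0 0 0 0.003 0.010 0 255;0 0 0 0.008 0.025 0 255;0 0 0 0.013 0.045 0.005 255;0 0 0 0.018 0.062 0.015 255;0 0 0 0.021 0.072 0.025 255;0 0 0 0.021 0.075 0.040 255;0 0 0 0.021 0.075 0.053 255;0 0 0 0.021 0.075 0.062 255;0 0 0 0.021 0.075 0.067 255;0 0 0 0.021 0.075 0.069 255")

```text
time: 4.62
tcp_pos: [0.6035, 0.1418, 0.0692]
tool_rot: [0.903, 0.429, -0.001, -0.0]
ft_force: [-0.6, 0.4, -0.4]
opening: 0.0
gripper_force: 0.0
```

```bash
python3 look.py 1; python3 -c "
from ang import *
run('l1.npz')"
```

```text
4.6167
4.7167
4.8167 [0.6044 0.1419 0.071 ] [-0.3363  0.5567  1.2289]
l1.npz 4.6167 wrist (np.float64(0.0), np.float32(0.0)) scene +.05 (np.float64(-90.02522655370068), np.float32(0.89042294))
l1.npz 4.7167 wrist (np.float64(0.0), np.float32(0.0)) scene +.05 (np.float64(-102.01660820003254), np.float32(0.8851024))
```

View pics/l1.png

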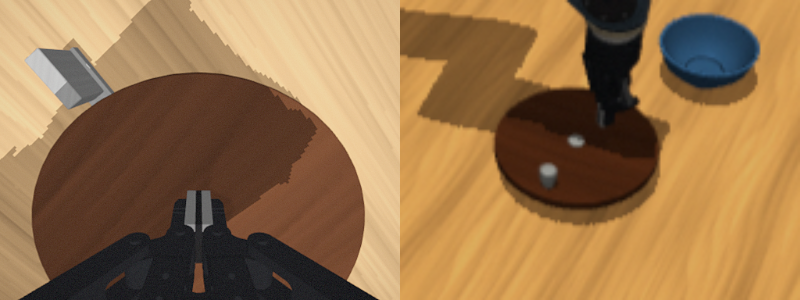

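The wrist inset shows the pointer at the top left, the plate and the fingertips over it. The scene inset shows the knob on the near side, still turning.

Call:
drive_tool(rows="0 0 0 0 0 0 255;0 0 0 0 0 0 255;0 0 0 0 0 0 255;0 0 0 0 0 0 255;0 0 0 0 0 0 255;0 0 0 0 0 0 255;0 0 0 0 0 0 255;0 0 0 0 0 0 255;0 0 0 0 0 0 255;0 0 0 0 0 0 255")

```text
time: 5.65
tcp_pos: [0.6042, 0.1417, 0.0703]
tool_rot: [0.903, 0.429, 0.0, 0.0]
ft_force: [-0.2, 0.6, -1.4]
opening: 0.0001
gripper_force: 0.0
```

```bash
python3 look.py 2; python3 -c "
from ang import *
run('l2.npz')"
```

```text
5.65
5.75
5.85 [0.6042 0.1417 0.0703] [-0.3172 -0.8658 -0.3953]
l2.npz 5.65 wrist (np.float64(139.71290607571532), np.float32(0.44827586)) scene +.05 (np.float64(145.48914088283038), np.float32(0.65140086))
l2.npz 5.75 wrist (np.float64(134.80128973128487), np.float32(0.9310345)) scene +.05 (np.float64(132.990755396079), np.float32(0.554216))
```

Call:
drive_tool(rows="0 0 0 0 0 0 255;0 0 0 0 0 0 255;0 0 0 0 0 0 255;0 0 0 0 0 0 255;0 0 0 0 0 0 255;0 0 0 0 0 0 255;0 0 0 0 0 0 255;0 0 0 0 0 0 255;0 0 0 0 0 0 255;0 0 0 0 0 0 255")

```text
time: 6.68
tcp_pos: [0.6042, 0.1417, 0.0703]
tool_rot: [0.903, 0.429, 0.0, 0.0]
ft_force: [-0.7, -0.1, 0.2]
opening: 0.0001
gripper_force: 0.0
```

```bash
python3 look.py 3; python3 -c "
from ang import *
run('l3.npz')"
```

```text
6.6833
6.7833
6.8833 [0.6042 0.1417 0.0703] [0.0598 0.3311 0.7405]
l3.npz 6.6833 wrist (np.float64(34.99324638740767), np.float32(1.0)) scene +.05 (np.float64(25.49382563097454), np.float32(0.81101835))
l3.npz 6.7833 wrist (np.float64(25.48569658921375), np.float32(1.0)) scene +.05 (np.float64(15.498263269268197), np.float32(0.867659))
```

Call:
drive_tool(rows="0 0 0 0 0 0 255;0 0 0 0 0 0 255;0 0 0 0 0 0 255;0 0 0 0 0 0 255;0 0 0 0 0 0 255;0 0 0 0 0 0 255;0 0 0 0 0 0 255;0 0 0 0 0 0 255;0 0 0 0 0 0 255;0 0 0 0 0 0 255")

```text
time: 7.72
tcp_pos: [0.6041, 0.1417, 0.0703]
tool_rot: [0.903, 0.429, -0.0, -0.0]
ft_force: [0.1, 1.1, -0.2]
opening: 0.0
gripper_force: 0.0
```

```bash
python3 look.py 4; python3 -c "
from ang import *
run('l4.npz')"
```

```text
7.7167
7.8167
7.9167 [0.6042 0.1417 0.0703] [-0.9901  0.5574 -0.4275]
l4.npz 7.7167 wrist (np.float64(0.0), np.float32(0.0)) scene +.05 (np.float64(-72.77071654007666), np.float32(0.869208))
l4.npz 7.8167 wrist (np.float64(0.0), np.float32(0.0)) scene +.05 (np.float64(-81.76969883673694), np.float32(0.844996))
```

Call:
drive_tool(rows="0 0 0 0 0 0 255;0 0 0 0 0 0 255;0 0 0 0 0 0 255;0 0 0 0 0 0 255;0 0 0 0 0 0 255;0 0 0 0 0 0 255;0 0 0 0 0 0 255;0 0 0 0 0 0 255;0 0 0 0 0 0 255;0 0 0 0 0 0 255")

```text
time: 8.75
tcp_pos: [0.6042, 0.1417, 0.0703]
tool_rot: [0.903, 0.429, 0.0, 0.0]
ft_force: [0.2, -0.7, 0.8]
opening: 0.0001
gripper_force: 0.0
```

```bash
python3 look.py 5; python3 -c "
from ang import *
run('l5.npz')"
```

```text
8.75
8.85
8.95 [0.6042 0.1417 0.0703] [-0.2019 -0.0038 -0.5041]
l5.npz 8.75 wrist (np.float64(0.0), np.float32(0.0)) scene +.05 (np.float64(-160.76782860628708), np.float32(1.0))
l5.npz 8.85 wrist (np.float64(0.0), np.float32(0.0)) scene +.05 (np.float64(-168.7421166354718), np.float32(0.97878504))
```

Call:
drive_tool(rows="0 0 0 0 0 0.002 255;0 0 0 0 0 0.004 255;0 0 0 0 0 0.006 255;0 0 0 0 0 0.008 255;0 0 0 0 0 0.010 255;0 0 0 0 0 0.011 255;0 0 0 0 0 0.012 255;0 0 0 0 0 0.012 255;0 0 0 0 0 0.012 255;0 0 0 0 0 0.012 255")

```text
time: 9.78
tcp_pos: [0.6042, 0.1417, 0.0584]
tool_rot: [0.903, 0.429, 0.0, 0.0]
ft_force: [-0.1, -0.7, 0.3]
opening: -0.0002
gripper_force: 0.0
```

Run:
```python
from ang import *
for n in("wrist","scene"):
    t=state()["time"];E=camera_info(n)["extrinsics"];im=get_image(n);print(n,t,angle(n,E,im));cv2.imwrite(f"pics/z_{n}.png",im)
s=state();print(s["time"],s["tcp_pos"])
```

```text
wrist 9.7833 (np.float64(114.99632837015004), np.float32(0.9601293))
scene 9.8333 (np.float64(114.5068350540255), np.float32(0.6593481))
9.8833 [0.6042 0.1417 0.0584]
```

View pics/z_wrist.png

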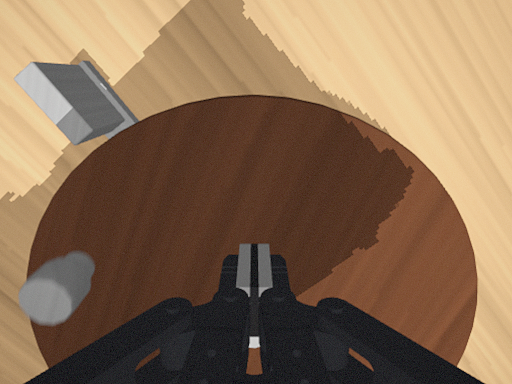

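The wrist view shows the knob leaning at top (48,301), base about (80,268), short of the pointer fin at (15–135, 60–145).

Run:
```python
from ang import *
E=camera_info("wrist")["extrinsics"];c=dict(ci["wrist"],extrinsics=E)
for p,z in(((48,301),.082),((80,266),.05),((17,73),.05),((37,62),.05),((73,143),.05),((97,115),.05)):
    q=at("wrist",*p,z,c);v=q[:2]-[.576,.1075];print(p,q,np.hypot(*v),np.degrees(np.arctan2(*v[::-1])))
P=np.array([[.576+r*np.cos(np.radians(88)),.1075+r*np.sin(np.radians(88)),z] for r in(.126,.162) for z in (0,.05)]);print(proj("wrist",E,P))
for a in (115,120,125):
  P=np.array([[.576+.095*np.cos(np.radians(a)),.1075+.095*np.sin(np.radians(a)),z] for z in(.05,.082)]);print(a,proj("wrist",E,P).ravel())
```

```text
(48, 301) [0.5356 0.1916 0.082 ] 0.0932844870479146 115.68776372390907
(80, 266) [0.5317 0.1912 0.05  ] 0.09466320526251458 117.87244399807815
(17, 73) [0.5811 0.2695 0.05  ] 0.16210921390726807 88.2082784827022
(37, 62) [0.5909 0.267  0.05  ] 0.16021707911652458 84.6481028316314
(73, 143) [0.5767 0.2351 0.05  ] 0.1275766123882847 89.68194663932886
(97, 115) [0.5941 0.2367 0.05  ] 0.13041648765879646 82.00917579043178
[[122.5009 125.432 ]
 [ 81.3719 140.6475]
 [ 77.0335  73.4187]
 [ 18.1355  72.3145]]
115 [ 81.8443 258.1539  44.5868 297.3872]
120 [ 77.8138 271.4389  40.3369 312.8249]
125 [ 75.2929 284.7838  37.9406 328.238 ]
```

Call:
drive_tool(rows="0 0 0 0 0 0 255;0 0 0 0 0 0.001 255;0 0 0 0 0 0.005 255;0 0 0 0 0 0.0105 255;0 0 0 0 0 0.0105 255;0 0 0 0 0 0.0105 255;0 0 0 0 0 0.011 255;0 0 0 0 0 0.011 255;0 0 0 0 0 0.011 255;0 0 0 0 0 0.011 255")

```text
time: 10.72
tcp_pos: [0.6059, 0.1412, 0.05]
tool_rot: [0.903, 0.429, 0.002, 0.001]
ft_force: [-4.2, -5.2, 26.9]
opening: 0.0001
gripper_force: 13.2
```

Run:
```python
from ang import *
for i in range(2):
    t=state()["time"];E=camera_info("wrist")["extrinsics"];im=get_image("wrist");print(t,angle("wrist",E,im))
cv2.imwrite(f"pics/b.png",im)
s=state();print(s["time"],s["tcp_pos"],s["ft_force"])
```

```text
10.7167 (np.float64(82.25239671869363), np.float32(1.0))
10.7667 (np.float64(82.25618689317415), np.float32(1.0))
10.8167 [0.6059 0.1413 0.0499] [-4.9756 -6.6303 26.5926]
```

View pics/b.png

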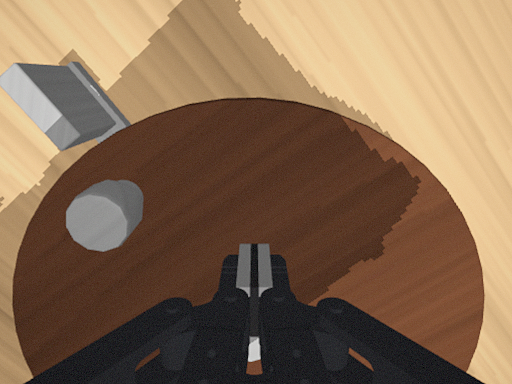

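The plate has stopped with 27 N on the finger, and the knob top at (97,215) is just past the pointer. I check the offset.

Run:
```python
from ang import *
E=camera_info("wrist")["extrinsics"]
for ax in((.576,.1075),(.576,.109)):
 for a in (78,82,86,88):
  P=np.array([[ax[0]+r*np.cos(np.radians(a)),ax[1]+r*np.sin(np.radians(a)),z] for r,z in((.095,.05),(.095,.082),(.126,.05),(.162,.05))]);print(ax,a,proj("wrist",E,P).round(0).ravel())
```

```text
(0.576, 0.1075) 78 [150. 182. 123. 209. 109. 118.  54.  32.]
(0.576, 0.1075) 82 [137. 189. 108. 217.  91. 128.  31.  48.]
(0.576, 0.1075) 86 [126. 197.  93. 227.  76. 140.  10.  65.]
(0.576, 0.1075) 88 [120. 201.  87. 232.  68. 146.   0.  74.]
(0.576, 0.109) 78 [147. 179. 120. 206. 106. 115.  51.  29.]
(0.576, 0.109) 82 [135. 186. 105. 214.  89. 125.  28.  44.]
(0.576, 0.109) 86 [123. 194.  90. 224.  73. 137.   7.  62.]
(0.576, 0.109) 88 [118. 198.  84. 229.  65. 143.  -3.  71.]
```

The knob is about 4° past the pointer, roughly 6 mm sideways, which is within the 16 mm limit. I lift the hand straight off.

Call:
drive_tool(rows="0 0 0 0 0 -0.0007 255;0 0 0 0 0 -0.0015 255;0 0 0 0 0 -0.0023 255;0 0 0 0 0 -0.005 255;0 0 0 0 0 -0.015 255;0 0 0 0 0 -0.035 255;0 0 0 0 0 -0.060 255;0 0 0 0 0 -0.080 255;0 0 0 0 0 -0.090 255;0 0 0 0 0 -0.090 255")

```text
time: 11.65
tcp_pos: [0.6052, 0.1419, 0.1397]
tool_rot: [0.903, 0.429, 0.002, 0.001]
ft_force: [-0.1, -0.7, 0.4]
opening: 0.0002
gripper_force: 0.0
```

Run:
```python
from ang import *
for i in range(2):
    t=state()["time"];E=camera_info("wrist")["extrinsics"];im=get_image("wrist");print(t,angle("wrist",E,im))
cv2.imwrite(f"pics/f.png",im);s=state();print(s["tcp_pos"],s["ft_force"])
```

```text
11.65 (np.float64(89.7381586255094), np.float32(1.0))
11.7 (np.float64(89.99346678526808), np.float32(1.0))
[0.6038 0.1416 0.1367] [-0.0676 -0.2242 -0.4366]
```

View pics/f.png

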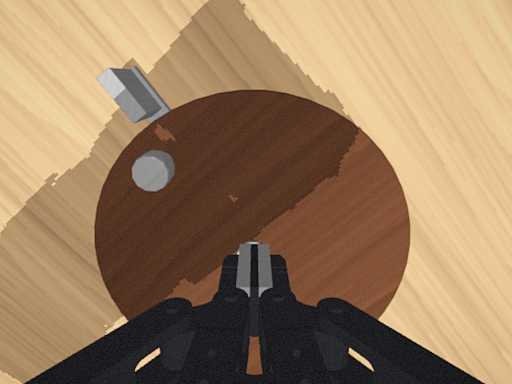

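The knob now reads about 90° beside the pointer, with the hand clear. I check numerically that it stands still.

Call:
drive_tool(rows="0 0 0 0 0 0 255;0 0 0 0 0 0 255;0 0 0 0 0 0 255;0 0 0 0 0 0 255;0 0 0 0 0 0 255;0 0 0 0 0 0 255;0 0 0 0 0 0 255;0 0 0 0 0 0 255;0 0 0 0 0 0 255;0 0 0 0 0 0 255")

```text
time: 12.58
tcp_pos: [0.6042, 0.1417, 0.1373]
tool_rot: [0.903, 0.429, 0.0, 0.0]
ft_force: [0.3, 0.3, 0.2]
opening: -0.0
gripper_force: 0.0
```

Run:
```python
from ang import *
for i in range(3):
    t=state()["time"];E=camera_info("wrist")["extrinsics"];im=get_image("wrist");print(t,angle("wrist",E,im),state()["tcp_pos"])
c=dict(ci["wrist"],extrinsics=E)
h=cv2.cvtColor(im,cv2.COLOR_BGR2HSV);m=((h[...,1]<60)&(h[...,2]>90)).astype(np.uint8);m[225:]=0;m[:,:90]=0;m[:,200:]=0
n,l,st,ce=cv2.connectedComponentsWithStats(m)
for i in range(1,n):
  if st[i,4]>100: print(st[i],ce[i])
for a in (84,87,90):
  P=np.array([[AX[0]+r*np.cos(np.radians(a)),AX[1]-.0015+r*np.sin(np.radians(a)),z] for r,z in((.095,.082),(.126,.05),(.162,.05))]);print(a,proj("wrist",E,P).round(0).ravel())
im=get_image("scene");print(angle("scene",ci["scene"]["extrinsics"],im))
```

```text
12.5833 (np.float64(94.75795143186632), np.float32(1.0)) [0.6042 0.1417 0.1373]
12.6333 (np.float64(95.006859780551), np.float32(1.0)) [0.6042 0.1417 0.1373]
12.6833 (np.float64(95.01752892338365), np.float32(1.0)) [0.6042 0.1417 0.1373]
[  96   65   75   58 2368] [132.8704  92.7855]
[ 122  159   44   42 1405] [143.6093 179.4149]
84 [166. 161. 149. 112. 113.  63.]
87 [159. 166. 141. 117. 103.  71.]
90 [153. 171. 134. 124.  93.  80.]
(np.float64(98.25366333377524), np.float32(0.57472384))
```

The plate recoiled slightly on lift-off and has crept to about 95°, 8° short of the pointer. I touch it again lightly, ease it back, and release more slowly.

Call:
drive_tool(rows="0 0 0 0 0 0.010 255;0 0 0 0 0 0.030 255;0 0 0 0 0 0.050 255;0 0 0 0 0 0.068 255;0 0 0 0 0 0.078 255;0 0 0 0 0 0.083 255;0 0 0 0 0 0.085 255;0 0 0 0 0 0.0865 255;0 0 0 0 0 0.0875 255;0 0 0 0 0 0.088 255")

```text
time: 13.62
tcp_pos: [0.6047, 0.1418, 0.0501]
tool_rot: [0.903, 0.429, 0.001, 0.0]
ft_force: [-1.3, -1.1, 7.3]
opening: -0.0002
gripper_force: 3.6
```

```bash
cat > chk.py <<'E'
from ang import *
for i in range(2):
    t=state()["time"];E=camera_info("wrist")["extrinsics"];im=get_image("wrist");s=state();print(t,angle("wrist",E,im),s["tcp_pos"],s["ft_force"])
h=cv2.cvtColor(im,cv2.COLOR_BGR2HSV);m=((h[...,1]<60)&(h[...,2]>90)).astype(np.uint8);m[240:]=0;m[:,220:]=0
n,l,st,ce=cv2.connectedComponentsWithStats(m)
for i in range(1,n):
  if st[i,4]>300: print(st[i],ce[i])
E
python3 chk.py
```

```text
13.6167 (np.float64(95.275348753225), np.float32(0.9784483)) [0.6047 0.1417 0.0501] [0.3883 0.8632 1.0429]
13.6667 (np.float64(95.2680995108601), np.float32(0.98073816)) [0.6046 0.1418 0.0501] [ 0.3147 -0.7422  3.2973]
[   0   60  134   90 6828] [ 65.4303 100.807 ]
[  35  213   76   27 1427] [ 79.1359 228.4359]
```

Call:
drive_tool(rows="0 0 0 0 0.0005 0.0003 255;0 0 0 0 0.0013 0.0003 255;0 0 0 0 0.0022 0.0003 255;0 0 0 0 0.0031 0.0003 255;0 0 0 0 0.0040 0.0003 255;0 0 0 0 0.0049 0.0003 255;0 0 0 0 0.0056 0.0003 255;0 0 0 0 0.0060 0.0003 255;0 0 0 0 0.0060 0.0003 255;0 0 0 0 0.0060 0.0003 255")

```text
time: 14.55
tcp_pos: [0.6094, 0.1379, 0.0501]
tool_rot: [0.903, 0.429, 0.001, 0.0]
ft_force: [-1.6, -0.8, 7.1]
opening: 0.0001
gripper_force: 3.4
```

```bash
python3 chk.py
```

```text
14.55 (np.float64(88.26305569804182), np.float32(0.99104255)) [0.6094 0.1379 0.0501] [-1.3473 -1.74    7.6997]
14.6 (np.float64(88.26031074968486), np.float32(0.991514)) [0.6094 0.1379 0.0501] [-0.0803 -0.6907  6.8424]
[   0   60  122   90 6731] [ 54.0777 101.3196]
[  31  195   83   45 2973] [ 75.1581 219.6926]
```

Call:
drive_tool(rows="0 0 0 0 0 -0.0001 255;0 0 0 0 0 -0.0002 255;0 0 0 0 0 -0.0003 255;0 0 0 0 0 -0.0004 255;0 0 0 0 0 -0.0005 255;0 0 0 0 0 -0.0007 255;0 0 0 0 0 -0.0009 255;0 0 0 0 0 -0.0011 255;0 0 0 0 0 -0.0015 255;0 0 0 0 0 -0.003 255")

```text
time: 15.48
tcp_pos: [0.6082, 0.1378, 0.0514]
tool_rot: [0.903, 0.429, -0.001, -0.0]
ft_force: [1.1, -0.0, -0.3]
opening: 0.0003
gripper_force: 0.0
```

Call:
drive_tool(rows="0 0 0 0 0 -0.003 255;0 0 0 0 0 -0.010 255;0 0 0 0 0 -0.025 255;0 0 0 0 0 -0.045 255;0 0 0 0 0 -0.065 255;0 0 0 0 0 -0.078 255;0 0 0 0 0 -0.085 255;0 0 0 0 0 -0.085 255;0 0 0 0 0 -0.085 255;0 0 0 0 0 -0.085 255")

```text
time: 16.32
tcp_pos: [0.6082, 0.1378, 0.1359]
tool_rot: [0.903, 0.429, -0.001, -0.0]
ft_force: [-0.6, 0.1, -0.5]
opening: 0.0
gripper_force: 0.0
```

```bash
python3 chk.py
```

```text
16.3167 (np.float64(91.75728254098868), np.float32(1.0)) [0.6082 0.1378 0.1358] [-0.5767  0.4783 -0.5167]
16.3667 (np.float64(91.75605936938527), np.float32(1.0)) [0.6083 0.1378 0.1359] [-0.19   -0.0443 -0.4422]
[  87   64   77   58 2467] [124.1346  91.8456]
[ 118  153   45   42 1452] [139.7383 173.228 ]
```

Call:
drive_tool(rows="0 0 0 0 0 0 255;0 0 0 0 0 0 255;0 0 0 0 0 0 255;0 0 0 0 0 0 255;0 0 0 0 0 0 255;0 0 0 0 0 0 255;0 0 0 0 0 0 255;0 0 0 0 0 0 255;0 0 0 0 0 0 255;0 0 0 0 0 0 255")

```text
time: 17.25
tcp_pos: [0.6088, 0.1379, 0.137]
tool_rot: [0.903, 0.429, -0.0, -0.0]
ft_force: [0.1, -0.2, -0.3]
opening: -0.0001
gripper_force: 0.0
```

```bash
python3 chk.py
```

```text
17.25 (np.float64(91.75653477296142), np.float32(1.0)) [0.6088 0.1379 0.137 ] [-0.49   -0.0511  0.9835]
17.3 (np.float64(91.756626031387), np.float32(1.0)) [0.6088 0.1379 0.137 ] [0.1229 0.4836 0.1315]
[  87   65   76   58 2427] [124.0227  92.6395]
[ 118  153   44   42 1433] [139.656 173.508]
```

```bash
python3 -c "
from plant import *
print(job_done())"
```

```text
the job is handed in; nothing more can be done
None
```

I handed the job in with the plate standing still, the hand clear, and the knob an estimated 8 mm sideways of the pointer line (limit 16 mm). It was flicked clockwise, ran free past the pointer, and was braked on a later pass, but it crept after the first lift-off, so I eased it back about 7° with the fingertip before the final release.

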